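# Jack up the chassis by its marked bracket and hold it

## Task

Seat the small rubber pad flat and square in the pocket of the jack's saddle and let go of it, then set the jack flat on the bench, handle still up, with the padded saddle centred under the domed boss of the chassis bracket that bears the round weld ring. Then press the jack handle down to its stop with the fingers so that the chassis is lifted on the pad, and finish while still holding the handle down, without touching the chassis. Do not shove the chassis along the bench, and leave the screwdriver, cap and tray where they are.

Things in the scene. Friction and masses are not known exactly. Their poses are not given: they have to be found in the camera images.
- chassis: loose finned chassis, 4 to 6 kg, 220 (x) x 300 (y) x 181 mm; underside 25 mm up on four feet. Origin on the bench under its centre. Its -x face, 110 mm out, carries two equal steel brackets at y = +60 and -60 mm: plates 56 mm wide, 10 mm thick, undersides 78 mm up, sticking out 68 mm. The +y one bears a steel weld ring, 33 mm across, round a domed boss: the lift point. Tips about its far feet
- lift_point (a point): lowest point of the steel boss (ball of 12 mm radius set through the marked bracket, 5 mm proud below, 9 mm above, centred in the weld ring); in the chassis frame at (-148, +60, 73) mm, 38 mm out from the chassis face
- jack: loose lever jack, 0.9 kg. Origin: underside, below mid-housing; +x to the saddle, -x to the handle. Base plate 60 mm wide (y), 8 mm thick, x = -165 to 115 mm. Housing block x = -30 to 30 mm, 40 mm wide (y), top at 55 mm: grip it across y to carry the jack; balance within 15 mm of it. Saddle at x = 80 mm on a 40 mm column. Handle hinge along y at x = -15, z = 48 mm
- saddle_pocket (a point): floor centre of the saddle's rectangular pocket, axes as the jack's; handle up: at x = 80, z = 38 mm in the jack frame. Pocket 49 (jack x) x 37 (jack y) mm inside, 7 mm deep, walls 4 mm. The saddle rises 56 mm per rad of handle, 28 mm in all; the pad meets the boss at about 0.2 rad, then lifts it some 16 mm
- jack_handle (a joint): jack handle angle: 0 = up (handle rises 0.5 rad rearwards from the hinge), grows as it is pressed down, stop at 0.5 rad (handle level). Springs back up when let go; takes about 3 to 5 N at the handle's end to move, about 10 to 18 N under the chassis.
- handle_press (a point): centre of the top of the flat rubber paddle at the handle's end, 130 mm from the hinge; paddle 45 x 40 mm, 10 mm thick. Moves with the handle on an arc about the hinge, from 115 mm above the bench (handle up) to 53 mm (down).
- pad: loose black rubber saddle pad, a plain block 44 (x) x 32 (y) x 24 (z) mm, 50 g. Origin at the centre of its underside. Either way round fits the pocket.
- driver: screwdriver lying on the bench, bystander
- cap: brass connector cap, 40 mm diameter, 20 mm high, bystander
- tray: grey plastic tray 120 x 160 x 35 mm, bystander
Mind the look-alikes: they are no part of the job. What is shaped like the pad but green or turquoise is not meant.

How it is judged:
On the way, in this order (a step that is already met when the one before it is completed fails the run):
1. the pad is seated flat and square in the saddle pocket and let go (z of pad in the frame of saddle_pocket between -0.004 and 0.003 m and horizontal distance between pad and saddle_pocket below 0.006 m and angle between the x axis of pad and the x axis of saddle_pocket, either way round below 0.17 rad and contact force between the fingers and pad below 0.3 N), for 0.2 s.
2. the jack stands on the bench with its saddle under the marked lift point, handle still up (horizontal distance between saddle_pocket and lift_point below 0.012 m and height (world z) of jack below 0.003 m and angle between jack's own z axis and vertical below 0.03 rad and value of joint jack_handle below 0.15 rad), for 0.2 s.
At the end, for the whole second after the job is handed in: Fingers hold the jack handle down (over 0.43 rad, over 2 N); jack flat on the bench; pad flat and square in the saddle, within 16 mm of the marked lift point and carrying it (over 5 N); lift point over 81 mm high (8 mm up); chassis still, not touched by the robot (value of joint jack_handle above 0.43 rad and contact force between the fingers and jack above 2 N and contact force between pad and chassis above 5 N and height (world z) of lift_point above 0.081 m and horizontal distance between pad and lift_point below 0.016 m and z of pad in the frame of saddle_pocket below 0.003 m and angle between pad's own z axis and vertical below 0.06 rad and angle between the x axis of pad and the x axis of saddle_pocket, either way round below 0.17 rad and angle between jack's own z axis and vertical below 0.04 rad and height (world z) of jack below 0.004 m and angle between chassis's own z axis and vertical below 0.12 rad and contact force between each of the fingers, the arm and chassis below 0.5 N and linear speed of chassis below 0.02 m/s); the arm keeps its last pose, push and grip.
It fails at once if the chassis is shoved or tipped over (distance of chassis from where it was at the start of the episode above 0.03 m or angle between chassis's own z axis and vertical above 0.2 rad).
It fails at once if the screwdriver, cap or tray is disturbed (distance of any of driver, cap, tray from where it was at the start of the episode above 0.03 m).
It also fails if it takes over 66 s, if anything falls off the work surface, if the arm or the gripper's body presses on something with over 40 N, if the wrist force passes 120 N, or if a joint passes its speed limit or range.

## Robot

A 6-joint arm with a two-finger parallel gripper is mounted at the origin on the work surface. World frame = base frame: x ahead of the robot, y to its left, z up, the work surface at z = 0. Lengths are in m, angles in rad, forces in N, time in s.
With the tool pointing down it reaches from about 0.35 to 0.85 m from the base axis. Payload 8.1 kg.
Tool frame: the origin (TCP) lies on the centre line of the jaws, within the pads' length; the fingertips stand 17 mm ahead of it and the grasp point (between the pads) lies 2 mm behind it; z points along the fingers, y is the line along which they close (so a half turn about z gives the same grasp; the last joint's range is limited). The gripper opens to 93 mm and grips with 3 to 60 N. Pads are 15 mm wide; open, the fingers measure 128 mm over their backs; the gripper's body (75 mm by 188 mm) begins 65 mm behind the grasp point.
Start: joints at [-1.43, 0.13, 1.488, -0, 1.523, -0.085], TCP at [0.134, -0.585, 0.206] pointing down, gripper open.
Joint ranges: [-2.96, 2.96], [-0.89, 2.26], [0.02, 2.5], [-1.34, 4.48], [0, 2.73], [-2.66, 2.66]. Speed limits (rad/s): [2.39, 2.39, 2.79, 3.14, 3.14, 3.14].

## Interface

Orientations are given as a rotation vector (axis times angle).
In Python, from plant import status, eyes, robot gives the robot as it stands. The module is installed in compiled form; this text tells all that it offers.
- The arm moves only by the tool servo_tool, never from a script. Its argument "plan" is text: rows parted by semicolons, each of 4 numbers parted by spaces: the shift along the tool's x, y, z in m, then the turn about the tool's z in degrees. A call has 1 to 12 rows; each row is the pose to reach, as a shift and turn from the pose commanded when the call began, along the tool's axes at that moment; what a row does not reach only later rows make up. A row lasts 1/12 s, in which the tool goes at most 41.7 mm and 7.16 degrees, less where a joint would pass 70% of its speed; a pose out of reach is approached as far as the arm can. A call with a gripper value outside its range is refused whole. "grip" is the closure, from -1 (fully open) to 1 (shut), set as the call begins (left out, the last holds). The fingers move at their own pace and stop on an object; "grip_force" is the grip in N (left out, the last holds). Time passes only in rows, so rows that repeat a pose let the fingers close. It gives the time, the measured TCP pose, the force, the opening and the grip force at its end, in the units of the state.
- status.read_state(): the state, without advancing time (a new reading comes with each control period).
- eyes.read_camera(name): name is "scene" or "top"; returns a dict with "image" (480x640x3 uint8, blue, green, red), "fovy" (degrees; the focal length in pixels is half the picture's height over the tangent of half this angle, whatever the lens; pixels are square), "cx", "cy" (the principal point, pixels), "k1" (the pictures are not rectified: a ray, as slopes to the right and down, at radius r is drawn at 1 + k1 r^2 times it, then the intrinsics apply), "world_from_camera" (4x4, takes a point from camera to world coordinates). Camera axes: x right, y down, z forward; pixel columns grow to the right and rows downward; lengths in m; the calibration is good to about 2 mm. A picture is of the moment at which its call begins. There is no depth.
- robot.close_job(): hands the job in; it is judged then, once.
The state is a dict: "t": time; "q": joint angles; "dq": joint speeds; "joint_torque": joint torques, N m; "tool_pos": TCP position; "orientation": TCP orientation; "force": force on the tool from outside, world axes, zero at the start; "wrist_torque": the same for the moment, N m; "opening": finger opening in m; "gripper_force": force on a finger pad.
Only numpy, scipy, OpenCV 4.12 (cv2) and the standard library are available. Lean on these libraries where they do the work, as an engineer would, in place of code of your own. Each camera call takes 0.05 s, during which the arm holds its last target. There are 200 camera calls.

## Working session

There is one attempt and no reset: what is moved stays moved. The work goes in short steps, Python scripts to look and compute and a tool call to move; the robot and the scene stay as the last step left them, time stands still between calls to the robot, and variables do not carry over. Pictures are saved under pics/ and viewed, at most 10 in all, crops included, and the job is handed in when it is done.

Besides the shell and the picture viewer there is one more tool, called by a JSON object that holds its "fn" and its "kwargs". servo_tool: Moves the arm, as the interface text tells. Its arguments: {"type":"object","properties":{"plan":{"type":"string"},"grip":{"type":"number"},"grip_force":{"type":"number"}},"required":["plan"]}

```bash
mkdir -p pics; cat > h.py <<'E'
import numpy as np, cv2
from plant import status, eyes, robot
from scipy.spatial.transform import Rotation as R
def cam(n):
    c=eyes.read_camera(n); c['T']=np.array(c['world_from_camera']); c['f']=240/np.tan(np.radians(c['fovy'])/2); return c
def px2w(c,u,v,z):
    d=np.array([(u-c['cx'])/c['f'],(v-c['cy'])/c['f']]); r=d.copy()
    for _ in range(30): r=d/(1+c['k1']*(r@r))
    w=c['T'][:3,:3]@np.array([r[0],r[1],1]); o=c['T'][:3,3]
    return o+w*(z-o[2])/w[2]
def w2px(c,p):
    q=np.linalg.inv(c['T'])@np.append(p,1); r=q[:2]/q[2]; r=r*(1+c['k1']*(r@r))
    return r*c['f']+[c['cx'],c['cy']]
def st():
    s=status.read_state(); print('t',round(s['t'],2),'pos',np.round(s['tool_pos'],4),'F',np.round(s['force'],1),'op',round(s['opening'],4),'gf',np.round(s['gripper_force'],1)); M=R.from_rotvec(s['orientation']).as_matrix(); print(np.round(M,3).tolist()); return s,M
E
python3 - <<'E'
from h import *
for n in('scene','top'):
    c=cam(n); cv2.imwrite(f'pics/{n}0.png',c['image']); print(n,c['fovy'],c['cx'],c['cy'],c['k1'],np.round(c['T'],3).tolist())
st()
E
```

```text
scene 57.86661092846621 332.7827880538486 243.18258739769328 -0.08388774447177769 [[0.65, 0.633, -0.421, 1.026], [0.76, -0.545, 0.354, -0.383], [-0.005, -0.55, -0.835, 0.973], [0.0, 0.0, 0.0, 1.0]]
top 43.14033182117653 326.3447115098461 241.81623320315458 0.04052065473306529 [[-0.005, -0.987, 0.158, 0.367], [-1.0, 0.005, -0.002, -0.015], [0.001, -0.158, -0.987, 1.321], [0.0, 0.0, 0.0, 1.0]]
t 0.1 pos [ 0.1343 -0.5842  0.2051] F [ 0.7 -0.7  0.2] op 0.0929 gf 0.0
[[0.975, 0.224, -0.0], [0.224, -0.975, 0.002], [0.0, -0.002, -1.0]]
```

View pics/top0.png

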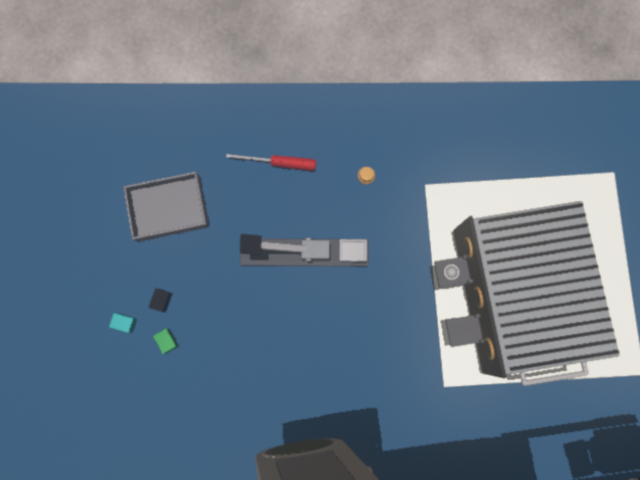

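View pics/scene0.png

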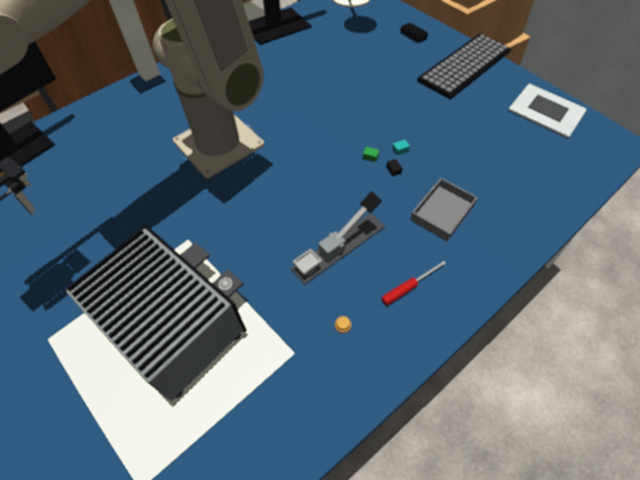

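The top picture shows the black pad at (160,300), with look-alikes in turquoise (122,323) and green (165,341); the black item at scene (413,32) is a far-off clutter piece. The jack runs from paddle (250,245) to saddle (353,250). The ringed bracket is at (451,272), the plain one at (463,331). I choose the black block at (160,300) and check it in close crops.

```bash
python3 - <<'E'
import cv2,numpy as np
t=cv2.imread('pics/top0.png')
a=cv2.resize(t[280:360,100:190],None,fx=4.4,fy=4.4,interpolation=cv2.INTER_CUBIC)  # pad
b=cv2.resize(t[250:300,425:490],None,fx=5,fy=5,interpolation=cv2.INTER_CUBIC)
j=cv2.resize(t[225:275,235:375],None,fx=5,fy=5,interpolation=cv2.INTER_CUBIC)
im=np.zeros((600,800,3),np.uint8)
im[0:250,0:700]=j; im[250:250+250,400:400+325]=b; h=min(350,a.shape[0]); im[250:250+h,0:396]=a[:h,:396]
cv2.imwrite('pics/crop1.png',im)
E
```

```text
(no output)
```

View pics/crop1.png

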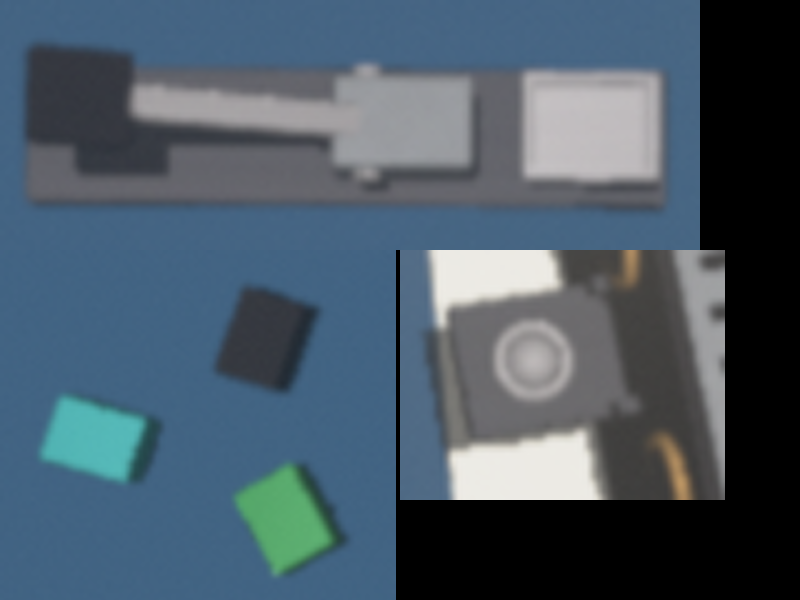

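The crop confirms the black block as the pad, and the ringed bracket with boss centre near top-image (451.1,271.7). Saddle outline in the full picture runs about (339.5–366.5, 239–261).

```bash
cat > fit.py <<'E'
from h import *
from scipy.optimize import least_squares, minimize
def place(P,x):
    c,s=np.cos(x[2]),np.sin(x[2]); return np.array([[x[0]+c*p[0]-s*p[1],x[1]+s*p[0]+c*p[1],p[2]] for p in P])
def fitpts(c,P,U,x0):
    f=lambda x:(np.array([w2px(c,p) for p in place(P,x)])-U).ravel()
    r=least_squares(f,x0,loss='soft_l1'); return r.x,np.round(r.fun.reshape(-1,2),1) if r.fun.size==2*len(P) else r.fun
def box(x,y,z0,z1): return [[a,b,z] for a in(-x/2,x/2) for b in(-y/2,y/2) for z in(z0,z1)]
def silfit(c,mask,off,P,x0,S=8):
    # mask: upscaled S x soft image crop (0..1), off=(u0,v0)
    h,w=mask.shape
    def cost(x):
        q=np.array([w2px(c,p) for p in place(P,x)])
        q=((q-off+.5)*S-.5).astype(np.float32)
        m=np.zeros((h,w),np.uint8); cv2.fillConvexPoly(m,np.round(cv2.convexHull(q)*16).astype(np.int32),1,shift=4)
        return np.abs(mask-m).sum()/S**2
    best=None
    for d in(-.15,0,.15):
        r=minimize(cost,np.array(x0)+[0,0,d],method='Nelder-Mead',options=dict(initial_simplex=np.array(x0)+[0,0,d]+np.array([[0,0,0],[.006,0,0],[0,.006,0],[0,0,.15]]),xatol=1e-5,fatol=1e-3))
        if best is None or r.fun<best.fun: best=r
    return best.x,best.fun
E
cat > m1.py <<'E'
from fit import *
c=cam('top'); s=cam('scene')
def pad(c,u,v,x0,r=22):
    cr=c['image'][v-r:v+r,u-r:u+r].astype(float)
    b=cr.max(2); bg=np.median(b); dk=np.percentile(b,1)
    m=cv2.resize(np.clip((bg-b)/(bg-dk),0,1),None,fx=8,fy=8,interpolation=cv2.INTER_CUBIC)
    m=np.clip((m-.5)*4+.5,0,1)
    return silfit(c,m,np.array([u-r,v-r]),box(.044,.032,0,.024),x0),bg,dk
p=px2w(c,159,300,.024); print('pad0',p, px2w(s,394.5,167.5,.012))
for yaw in (-.3,1.27):
  print('top',pad(c,160,300,[p[0],p[1],yaw],16)); print('scene',pad(s,394,167,[p[0],p[1],yaw],11))
f=lambda A,o,o2:np.array([[(x+.5-o2[0])/5-.5+o[0],(y+.5-o2[1])/5-.5+o[1]] for x,y in A])
P=[[-.165,-.03,.008],[.115,-.03,.008],[.115,.03,.008]]+[[.08+a*.0285,b*.0225,.045] for a,b in((-1,1),(1,1),(1,-1),(-1,-1))]+[[a*.03,b*.02,.055] for a,b in((-1,1),(1,1),(1,-1),(-1,-1))]
U=f([(27,204),(663,207),(663,70),(523,71),(659,71),(659,181),(523,181),(335,75),(472,77),(472,167),(333,165)],(235,225),(0,0))
g=px2w(c,317,250,.05); print(g)
x,r=fitpts(c,P,U,[g[0],g[1],-1.57]); print('jack',x,r.tolist())
b=f([(448,308),(467,440),(533,360)],(425,250),(400,250))
A,B=[px2w(c,*q,.088) for q in b[:2]]; print('bracket edge',A,B,np.linalg.norm(A-B),'lift',px2w(c,*b[2],.092))
fins=[(478,220),(582,204),(618,355),(509,378)]
print('top corners',[np.round(px2w(c,*q,.181),4) for q in fins])
print('scene ring',px2w(s,226,283.5,.092))
for n,q in(('cap',(367,175)),('drv',(272,160)),('tray',(165,206))): print(n,px2w(c,*q,.02))
E
python3 m1.py
```

```text
pad0 [0.45160296 0.3383444  0.024     ] [0.45611656 0.34180683 0.012     ]
top ((array([ 0.45287374,  0.33891891, -0.31116752]), np.float64(19.590591909332403)), np.float64(128.0), np.float64(54.0))
scene ((array([ 0.45442354,  0.34009421, -0.44061658]), np.float64(32.49558943536194)), np.float64(117.5), np.float64(11.83))
top ((array([0.4527084 , 0.33898829, 2.83839282]), np.float64(19.980723862920108)), np.float64(128.0), np.float64(54.0))
scene ((array([0.45439528, 0.34025203, 0.74288687]), np.float64(50.60121127837185)), np.float64(117.5), np.float64(11.83))
[0.55329521 0.00229622 0.05      ]
jack [ 0.55504587  0.0064128  -1.58066652] [[-0.6, -0.1], [0.9, -0.1], [0.8, 0.1], [0.2, 0.4], [-0.3, 0.5], [-0.2, -0.5], [0.1, -0.6], [-0.7, -0.2], [0.3, -0.5], [0.2, 0.3], [-0.5, 0.6]]
bracket edge [ 0.52338643 -0.2377457   0.088     ] [ 0.46938152 -0.24359827  0.088     ] 0.054321111062915345 lift [ 0.50144238 -0.27073998  0.092     ]
top corners [array([ 0.5904, -0.3069,  0.181 ]), array([ 0.6203, -0.5054,  0.181 ]), array([ 0.3374, -0.5496,  0.181 ]), array([ 0.2962, -0.3496,  0.181 ])]
scene ring [ 0.50607362 -0.26819822  0.092     ]
cap [ 0.7244774 -0.1081677  0.02     ]
drv [0.7597314 0.1018177 0.02     ]
tray [0.65655073 0.33431214 0.02      ]
```

```bash
cat > go.py <<'E'
import sys
from h import *
s,M=st(); psi=np.arctan2(M[1,0],M[0,0])
# usage: go.py x y z psi ...   prints tool shifts and turn (deg)
a=list(map(float,sys.argv[1:]))
for i in range(0,len(a),4):
    d=M.T@(np.array(a[i:i+3])-s['tool_pos']); t=-(a[i+3]-psi+np.pi)%(2*np.pi)
    t=-np.degrees((a[i+3]-psi+np.pi)%(2*np.pi)-np.pi)
    print('shift',np.round(d,4),'turn',round(t,2),'| rows',round(max(np.linalg.norm(d)/.0417,abs(t)/7.16),1))
print('psi',round(psi,4))
E
python3 go.py .134 -.585 .30 .3 .4 -.2 .3 1.6
```

```text
t 0.2 pos [ 0.1343 -0.5844  0.2054] F [0.2 0.3 0.9] op 0.093 gf 0.0
[[0.975, 0.224, -0.0], [0.224, -0.975, 0.001], [0.0, -0.001, -1.0]]
shift [-0.0004  0.0004 -0.0946] turn -4.25 | rows 2.3
shift [ 0.345  -0.3153 -0.0942] turn -78.73 | rows 11.4
psi 0.2258
```

{"fn": "servo_tool", "kwargs": {"plan": "0 0 -0.04 -5; 0 0 -0.08 -12; 0.03 -0.028 -0.094 -19; 0.345 -0.315 -0.094 -80; 0.345 -0.315 -0.094 -80; 0.345 -0.315 -0.094 -80; 0.345 -0.315 -0.094 -80; 0.345 -0.315 -0.094 -80; 0.345 -0.315 -0.094 -80; 0.345 -0.315 -0.094 -80; 0.345 -0.315 -0.094 -80; 0.345 -0.315 -0.094 -80", "grip": -1}}

```text
t: 1.2
tool_pos: [0.3706, -0.242, 0.3]
orientation: [2.156, 2.285, 0.0]
force: [1.3, -0.5, -0.3]
opening: 0.0927
gripper_force: 0.0
```

```bash
python3 go.py .4535 .3395 .12 2.827
```

```text
t 1.2 pos [ 0.3706 -0.242   0.3   ] F [ 1.3 -0.5 -0.3] op 0.0927 gf 0.0
[[-0.058, 0.998, 0.0], [0.998, 0.058, -0.0], [-0.0, 0.0, -1.0]]
shift [0.5758 0.1164 0.1799] turn -68.65 | rows 14.7
psi 1.6288
```

{"fn": "servo_tool", "kwargs": {"plan": "0.576 0.116 0.12 -68; 0.576 0.116 0.12 -68; 0.576 0.116 0.12 -68; 0.576 0.116 0.12 -68; 0.576 0.116 0.12 -68; 0.576 0.116 0.12 -68; 0.576 0.116 0.12 -68; 0.576 0.116 0.12 -68; 0.576 0.116 0.12 -68; 0.576 0.116 0.12 -68; 0.576 0.116 0.12 -68; 0.576 0.116 0.12 -68"}}

```text
t: 2.2
tool_pos: [0.4417, 0.243, 0.1995]
orientation: [0.519, 3.098, 0.0]
force: [0.9, 0.1, 0.3]
opening: 0.0927
gripper_force: 0.0
```

```bash
python3 go.py .4535 .3395 .12 2.827
```

```text
t 2.2 pos [0.4417 0.243  0.1995] F [0.9 0.1 0.3] op 0.0927 gf 0.0
[[-0.945, 0.326, 0.0], [0.326, 0.945, 0.0], [-0.0, 0.0, -1.0]]
shift [0.0203 0.0951 0.0795] turn -0.99 | rows 3.0
psi 2.8097
```

{"fn": "servo_tool", "kwargs": {"plan": "0.02 0.095 0.08 -1; 0.02 0.095 0.08 -1; 0.02 0.095 0.08 -1; 0.02 0.095 0.08 -1; 0.02 0.095 0.08 -1; 0.02 0.095 0.11 -1; 0.02 0.095 0.14 -1; 0.02 0.095 0.16 -1; 0.02 0.095 0.17 -1; 0.02 0.095 0.171 -1; 0.02 0.095 0.171 -1"}}

```text
t: 3.12
tool_pos: [0.4549, 0.3367, 0.0303]
orientation: [0.494, 3.101, 0.001]
force: [0.5, -0.3, -0.1]
opening: 0.0929
gripper_force: 0.0
```

```bash
python3 go.py .4535 .3395 .0275 2.827
```

```text
t 3.12 pos [0.4549 0.3367 0.0303] F [ 0.5 -0.3 -0.1] op 0.0929 gf 0.0
[[-0.95, 0.311, 0.001], [0.311, 0.95, 0.001], [-0.001, 0.001, -1.0]]
shift [0.0022 0.0022 0.0028] turn -0.08 | rows 0.1
psi 2.8256
```

{"fn": "servo_tool", "kwargs": {"plan": "0.001 0.002 0.002 0; 0.001 0.002 0.002 0; 0.001 0.002 0.002 0; 0.001 0.002 0.002 0"}}

```text
t: 3.45
tool_pos: [0.4545, 0.3397, 0.0281]
orientation: [0.493, 3.101, 0.002]
force: [0.2, 0.6, 0.7]
opening: 0.093
gripper_force: 0.0
```

{"fn": "servo_tool", "kwargs": {"plan": "0 0 0 0; 0 0 0 0; 0 0 0 0; 0 0 0 0; 0 0 0 0; 0 0 0 0; 0 0 0 0; 0 0 0 0; 0 0 0 0; 0 0 0 0", "grip": 1, "grip_force": 12}}

```text
t: 4.28
tool_pos: [0.4538, 0.3392, 0.0269]
orientation: [-0.493, -3.103, 0.0]
force: [0.6, -0.4, 0.1]
opening: 0.0311
gripper_force: 0.0
```

```bash
python3 go.py .4535 .3395 .0275 2.827
```

```text
t 4.28 pos [0.4538 0.3392 0.0269] F [ 0.6 -0.4  0.1] op 0.0311 gf 0.0
[[-0.951, 0.31, -0.0], [0.31, 0.951, -0.0], [0.0, -0.0, -1.0]]
shift [ 0.0004  0.0002 -0.0006] turn -0.04 | rows 0.0
psi 2.8263
```

{"fn": "servo_tool", "kwargs": {"plan": "0 0 0 0; 0 0 0 0; 0 0 0 0"}}

```text
t: 4.53
tool_pos: [0.4538, 0.3392, 0.0269]
orientation: [0.493, 3.103, 0.0]
force: [-0.1, -0.4, 0.2]
opening: 0.0108
gripper_force: 0.0
```

The fingers closed past 32 mm with no force, so I look.

```bash
python3 - <<'E'
from h import *
t=cam('top'); s=cam('scene')
a=t['image'][250:350,100:220]; b=s['image'][100:200,340:460]
im=np.hstack([cv2.resize(x,(400,333) ,interpolation=cv2.INTER_CUBIC) for x in(a,b)])
cv2.imwrite('pics/c2.png',im)
print(w2px(t,[.4538,.3392,.01]),w2px(s,[.4538,.3392,.01]))
st()
E
```

```text
[160.41297425 299.38928603] [393.26848469 167.9434452 ]
t 4.63 pos [0.4538 0.3392 0.0269] F [ 0.   0.  -0.7] op 0.0032 gf 0.0
[[-0.951, 0.31, -0.0], [0.31, 0.951, -0.0], [0.0, -0.0, -1.0]]
```

View pics/c2.png

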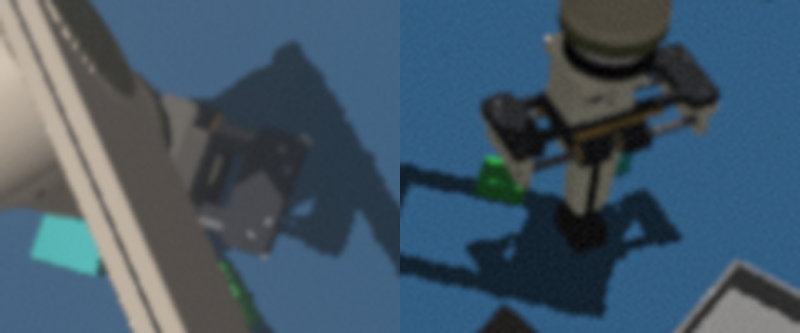

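{"fn": "servo_tool", "kwargs": {"plan": "0 0 -0.03 0; 0 0 -0.07 0; 0 0 -0.11 0; 0 0 -0.12 0; 0 0 -0.12 0; 0 0 -0.12 0", "grip": -1}}

```text
t: 5.13
tool_pos: [0.4544, 0.3396, 0.1476]
orientation: [0.493, 3.101, 0.002]
force: [-0.4, -0.5, -0.2]
opening: 0.0383
gripper_force: 0.0
```

```bash
python3 - <<'E'
from h import *
t=cam('top'); s=cam('scene')
a=t['image'][250:350,100:220]; b=s['image'][100:200,340:460]
im=np.hstack([cv2.resize(x,(400,333) ,interpolation=cv2.INTER_CUBIC) for x in(a,b)])
cv2.imwrite('pics/c3.png',im)
st()
E
```

```text
t 5.23 pos [0.4528 0.3386 0.1449] F [-0.3 -0.3 -0.1] op 0.0468 gf 0.0
[[-0.951, 0.31, -0.002], [0.31, 0.951, -0.001], [0.002, -0.002, -1.0]]
```

View pics/c3.png

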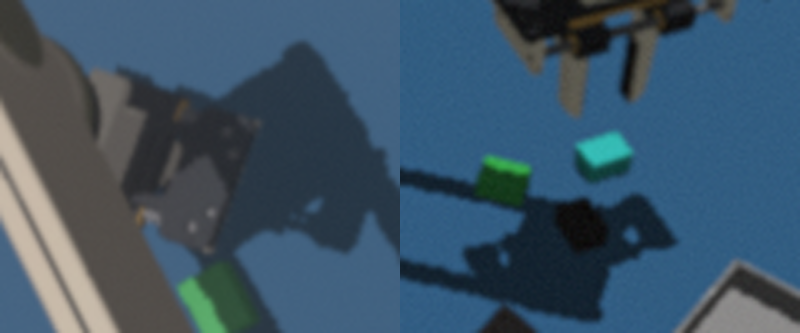

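```bash
python3 - <<'E'
from h import *
t=cam('top'); s=cam('scene'); S,M=st(); p=S['tool_pos']
for o in(-1,1):
  for z in (.017,0.0):
   q=p+M@np.array([0,o*S['opening']/2,z]); print(o,z,'scene',w2px(s,q),'top',w2px(t,q))
print('pad centre',px2w(s,394.3,167.5,.012))
b=s['image'][100:200,370:470]
cv2.imwrite('pics/c4.png',cv2.resize(b,(600,600),interpolation=cv2.INTER_CUBIC))
E
```

```text
t 5.33 pos [0.4526 0.3385 0.1446] F [ 0.6  0.1 -0.6] op 0.0547 gf 0.0
[[-0.951, 0.31, -0.003], [0.31, 0.951, -0.002], [0.002, -0.003, -1.0]]
-1 0.017 scene [388.54381782 141.29373358] top [157.7582213  300.41989247]
-1 0.0 scene [389.17657248 136.71481291] top [155.32425344 299.83836596]
1 0.017 scene [405.95422036 136.15738997] top [131.36491793 291.92703444]
1 0.0 scene [406.77605314 131.57456079] top [128.55201493 291.22511209]
pad centre [0.45572525 0.34134874 0.012     ]
```

View pics/c4.png

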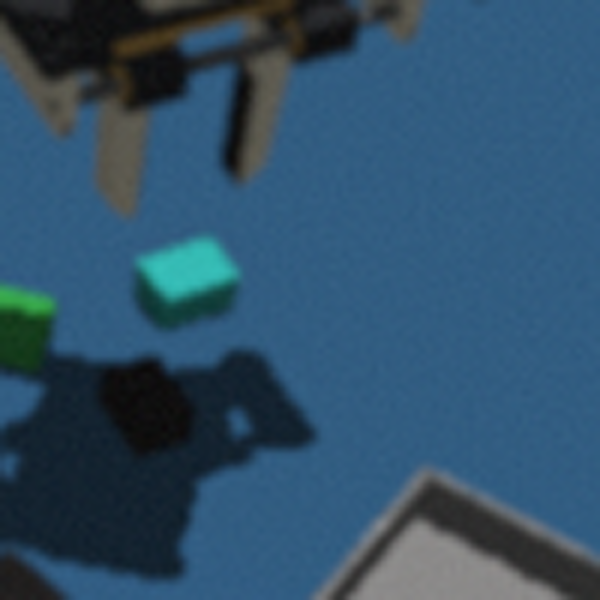

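Fingertips appear about 16–20 mm higher in the scene picture, at (391,136) and (410.5,130), than the tool pose suggests. The pad at (394,167.5) is untouched. I'll go down carefully at the same place and watch the force.

{"fn": "servo_tool", "kwargs": {"plan": "0 0 0.04 0; 0 0 0.075 0; 0 0 0.1 0; 0 0 0.115 0; 0 0 0.119 0; 0 0 0.119 0; 0 0 0.119 0; 0 0 0.119 0"}}

```text
t: 6.0
tool_pos: [0.4548, 0.3399, 0.0294]
orientation: [0.493, 3.101, 0.002]
force: [-0.1, 0.4, -0.2]
opening: 0.0928
gripper_force: 0.0
```

{"fn": "servo_tool", "kwargs": {"plan": "0 0 0.001 0; 0 0 0.003 0; 0 0 0.004 0; 0 0 0.005 0; 0 0 0.005 0; 0 0 0.005 0"}}

```text
t: 6.5
tool_pos: [0.4537, 0.3392, 0.0228]
orientation: [-0.493, -3.103, 0.0]
force: [0.5, 0.5, 0.4]
opening: 0.0931
gripper_force: 0.0
```

{"fn": "servo_tool", "kwargs": {"plan": "0 0 0.001 0; 0 0 0.003 0; 0 0 0.005 0; 0 0 0.006 0; 0 0 0.006 0; 0 0 0.006 0"}}

```text
t: 7.0
tool_pos: [0.4537, 0.3391, 0.0167]
orientation: [-0.493, -3.102, 0.0]
force: [-0.3, -0.4, -0.3]
opening: 0.0928
gripper_force: 0.0
```

{"fn": "servo_tool", "kwargs": {"plan": "0 0 0.001 0; 0 0 0.002 0; 0 0 0.003 0; 0 0 0.004 0; 0 0 0.004 0; 0 0 0.004 0"}}

```text
t: 7.5
tool_pos: [0.4537, 0.3392, 0.0128]
orientation: [-0.493, -3.102, 0.0]
force: [0.4, -0.2, 0.1]
opening: 0.0928
gripper_force: 0.0
```

{"fn": "servo_tool", "kwargs": {"plan": "0 0 0.001 0; 0 0 0.002 0; 0 0 0.003 0; 0 0 0.004 0; 0 0 0.005 0; 0 0 0.005 0; 0 0 0.005 0"}}

```text
t: 8.08
tool_pos: [0.4537, 0.3392, 0.0078]
orientation: [-0.493, -3.102, 0.0]
force: [0.1, -0.2, 0.1]
opening: 0.0931
gripper_force: 0.0
```

{"fn": "servo_tool", "kwargs": {"plan": "0 0 0.001 0; 0 0 0.002 0; 0 0 0.003 0; 0 0 0.004 0; 0 0 0.004 0; 0 0 0.004 0"}}

```text
t: 8.58
tool_pos: [0.4537, 0.3392, 0.0038]
orientation: [-0.493, -3.102, 0.0]
force: [0.8, 0.5, -0.7]
opening: 0.0931
gripper_force: 0.0
```

{"fn": "servo_tool", "kwargs": {"plan": "0 0 0.001 0; 0 0 0.002 0; 0 0 0.003 0; 0 0 0.004 0; 0 0 0.004 0; 0 0 0.004 0"}}

```text
t: 9.08
tool_pos: [0.4537, 0.3392, -0.0002]
orientation: [-0.493, -3.102, 0.0]
force: [-0.2, 0.3, 0.7]
opening: 0.0931
gripper_force: 0.0
```

```bash
python3 - <<'E'
from h import *
s=cam('scene'); S,M=st(); print(S['wrist_torque'])
b=s['image'][110:200,350:440]
cv2.imwrite('pics/c5.png',cv2.resize(b,(600,600),interpolation=cv2.INTER_CUBIC))
for o in(-1,1): print(w2px(s,S['tool_pos']+M@np.array([0,o*S['opening']/2,.017])))
E
```

```text
t 9.13 pos [ 4.538e-01  3.392e-01 -1.000e-04] F [-0.5 -0.1  0.6] op 0.093 gf 0.0
[[-0.951, 0.31, -0.0], [0.31, 0.951, -0.0], [0.0, -0.0, -1.0]]
[-0.04047392 -0.16427591  0.03058964]
[378.64475748 178.43181167]
[405.74473859 169.78102632]
```

View pics/c5.png

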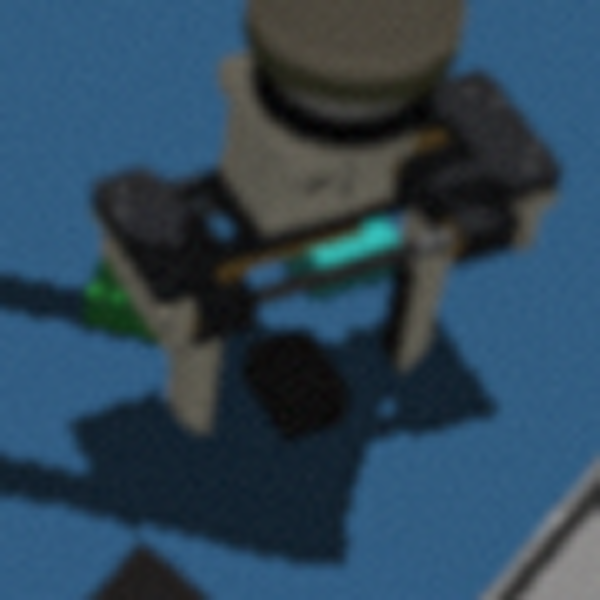

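{"fn": "servo_tool", "kwargs": {"plan": "0 0 0.001 0; 0 0 0.002 0; 0 0 0.003 0; 0 0 0.003 0; 0 0 0.003 0"}}

```text
t: 9.55
tool_pos: [0.4537, 0.3392, -0.0032]
orientation: [-0.493, -3.102, 0.0]
force: [0.1, 0.4, -0.0]
opening: 0.0929
gripper_force: 0.0
```

{"fn": "servo_tool", "kwargs": {"plan": "0 0 0.001 0; 0 0 0.002 0; 0 0 0.003 0; 0 0 0.003 0; 0 0 0.003 0"}}

```text
t: 9.97
tool_pos: [0.4537, 0.3392, -0.0062]
orientation: [-0.493, -3.102, 0.0]
force: [-0.5, -1.0, -0.4]
opening: 0.093
gripper_force: 0.0
```

{"fn": "servo_tool", "kwargs": {"plan": "0 0 0.001 0; 0 0 0.002 0; 0 0 0.003 0; 0 0 0.003 0; 0 0 0.003 0"}}

```text
t: 10.38
tool_pos: [0.4537, 0.3392, -0.0092]
orientation: [-0.493, -3.103, 0.0]
force: [0.7, 0.0, 0.6]
opening: 0.0932
gripper_force: 0.0
```

{"fn": "servo_tool", "kwargs": {"plan": "0 0 0.001 0; 0 0 0.002 0; 0 0 0.003 0; 0 0 0.003 0; 0 0 0.003 0"}}

```text
t: 10.8
tool_pos: [0.4538, 0.3392, -0.0121]
orientation: [-0.493, -3.103, 0.0]
force: [-0.8, -0.1, -0.2]
opening: 0.0928
gripper_force: 0.0
```

{"fn": "servo_tool", "kwargs": {"plan": "0 0 0.001 0; 0 0 0.002 0; 0 0 0.003 0; 0 0 0.003 0; 0 0 0.003 0"}}

```text
t: 11.22
tool_pos: [0.454, 0.3393, -0.0124]
orientation: [-0.493, -3.103, 0.001]
force: [-12.4, -8.6, 27.5]
opening: 0.0932
gripper_force: 13.3
```

```bash
python3 - <<'E'
from h import *
s=cam('scene'); S,M=st(); print(np.round(S['q'],4),np.round(S['joint_torque'],1))
b=s['image'][110:200,350:440].astype(int)
# tan finger pixels: red > blue
m=((b[:,:,2]-b[:,:,0])>8)
for u0,u1 in((18,34),(54,72)):
    ys,xs=np.nonzero(m[:,u0:u1]); k=ys.argsort()[-8:]; print([(int(xs[i]+u0+350),int(ys[i]+110)) for i in k])
for o in(-1,1): print(w2px(s,S['tool_pos']+M@np.array([0,o*S['opening']/2,.017])))
E
```

```text
t 11.27 pos [ 0.4539  0.3393 -0.0124] F [-11.3  -8.   26.3] op 0.0929 gf 13.3
[[-0.951, 0.31, -0.0], [0.31, 0.951, -0.0], [0.0, -0.0, -1.0]]
[ 5.5150e-01  2.5700e-01  1.7664e+00 -2.0000e-04  1.1185e+00 -7.0410e-01] [ -0.2 -44.6 -38.9   0.2  -5.1   0. ]
[(377, 174), (378, 174), (379, 174), (380, 174), (378, 175), (379, 175), (380, 175), (379, 176)]
[(410, 163), (411, 163), (412, 163), (410, 164), (411, 164), (410, 165), (411, 165), (409, 166)]
[378.3702598  181.14538891]
[405.25361128 172.52203448]
```

{"fn": "servo_tool", "kwargs": {"plan": "0 0 -0.004 0; 0 0 -0.012 0; 0 0 -0.013 0; 0 0 -0.013 0; 0 0 -0.013 0"}}

```text
t: 11.68
tool_pos: [0.4539, 0.3393, -0.0021]
orientation: [0.493, 3.103, 0.0]
force: [-0.1, 0.4, 0.8]
opening: 0.0926
gripper_force: 0.0
```

```bash
python3 - <<'E'
from h import *
s=cam('scene'); S,M=st()
p=S['tool_pos'].copy() if hasattr(S['tool_pos'],'copy') else np.array(S['tool_pos']); p=np.array(p)
b=s['image'][110:200,350:440].astype(int)
m=((b[:,:,2]-b[:,:,0])>8)
for u0,u1 in((18,34),(54,72)):
    ys,xs=np.nonzero(m[:,u0:u1]); k=ys.argsort()[-6:]; print([(int(xs[i]+u0+350),int(ys[i]+110)) for i in k])
p[2]=0.0
for o in(-1,1):
  for x in(-.0075,.0075):
    for y in(.0465,.064): print('contact z=0',o,x,y,np.round(w2px(s,p+M@np.array([x,o*y,0])),1))
E
```

```text
t 11.73 pos [ 0.4536  0.3391 -0.0024] F [ 0.7 -0.4 -0.2] op 0.0929 gf 0.0
[[-0.951, 0.31, -0.0], [0.31, 0.951, -0.0], [0.0, -0.0, -1.0]]
[(380, 171), (378, 172), (379, 172), (380, 172), (379, 173), (380, 173)]
[(411, 161), (412, 161), (411, 162), (412, 162), (410, 163), (411, 163)]
contact z=0 -1 -0.0075 0.0465 [380.1 176.3]
contact z=0 -1 -0.0075 0.064 [374.9 178. ]
contact z=0 -1 0.0075 0.0465 [377.9 172.9]
contact z=0 -1 0.0075 0.064 [372.7 174.5]
contact z=0 1 -0.0075 0.0465 [407.6 167.6]
contact z=0 1 -0.0075 0.064 [412.6 166. ]
contact z=0 1 0.0075 0.0465 [405.3 164.3]
contact z=0 1 0.0075 0.064 [410.3 162.7]
```

{"fn": "servo_tool", "kwargs": {"plan": "0 0 0 0; 0 0 0 0; 0 0 0 0; 0 0 0 0; 0 0 0 0; 0 0 0 0; 0 0 0 0; 0 0 0 0; 0 0 0 0; 0 0 0 0; 0 0 0 0; 0 0 0 0", "grip": 1, "grip_force": 12}}

```text
t: 12.73
tool_pos: [0.4538, 0.3393, -0.002]
orientation: [0.493, 3.103, 0.0]
force: [-0.1, -0.8, 0.4]
opening: 0.0319
gripper_force: 12.0
```

```bash
python3 go.py .5542 -.0736 .158 1.561
```

```text
t 12.73 pos [ 0.4538  0.3393 -0.002 ] F [-0.1 -0.8  0.4] op 0.0319 gf 12.0
[[-0.951, 0.31, 0.0], [0.31, 0.951, 0.0], [-0.0, 0.0, -1.0]]
shift [-0.2234 -0.3614 -0.1601] turn 72.5 | rows 10.9
psi 2.8263
```

{"fn": "servo_tool", "kwargs": {"plan": "0 0 -0.02 0; 0 0 -0.05 0; 0 0 -0.09 0; 0 0 -0.13 0; 0 0 -0.16 2; -0.01 -0.016 -0.16 7; -0.03 -0.05 -0.16 14; -0.053 -0.085 -0.16 21; -0.075 -0.12 -0.16 28; -0.097 -0.156 -0.16 35; -0.118 -0.192 -0.16 42; -0.14 -0.227 -0.16 49"}}

```text
t: 13.73
tool_pos: [0.5163, 0.0783, 0.158]
orientation: [1.743, 2.614, 0.0]
force: [0.2, 0.1, 0.1]
opening: 0.0316
gripper_force: 12.0
```

```bash
python3 go.py .5542 -.0736 .158 1.561
```

```text
t 13.73 pos [0.5163 0.0783 0.158 ] F [0.2 0.1 0.1] op 0.0316 gf 12.0
[[-0.384, 0.923, 0.0], [0.923, 0.384, 0.0], [-0.0, 0.0, -1.0]]
shift [-0.1548 -0.0234  0.    ] turn 23.17 | rows 3.8
psi 1.9654
```

{"fn": "servo_tool", "kwargs": {"plan": "-0.035 -0.005 0 6; -0.07 -0.01 0 12; -0.1 -0.016 0 18; -0.13 -0.02 0 22; -0.15 -0.023 0 23; -0.155 -0.023 0 23; -0.155 -0.023 0.02 23; -0.155 -0.023 0.05 23; -0.155 -0.023 0.075 23; -0.155 -0.023 0.085 23; -0.155 -0.023 0.09 23; -0.155 -0.023 0.09 23"}}

```text
t: 14.73
tool_pos: [0.555, -0.0709, 0.0671]
orientation: [-2.221, -2.22, 0.001]
force: [-0.1, -0.6, 0.2]
opening: 0.0315
gripper_force: 12.0
```

{"fn": "servo_tool", "kwargs": {"plan": "0 0 0 0; 0 0 0 0"}}

```text
t: 14.9
tool_pos: [0.5571, -0.0716, 0.0699]
orientation: [2.22, 2.219, 0.003]
force: [0.6, -0.6, -0.3]
opening: 0.0317
gripper_force: 12.0
```

```bash
python3 go.py .5542 -.0736 .054 1.561; python3 - <<'E'
from h import *
t=cam('top'); s=cam('scene')
cv2.imwrite('pics/raw_t.png',t['image']); cv2.imwrite('pics/raw_s.png',s['image'])
a=t['image'][215:290,310:410]; b=s['image'][225:300,265:365]
im=np.vstack([cv2.resize(x,(800,600),interpolation=cv2.INTER_CUBIC)[::1] for x in(b,)])
cv2.imwrite('pics/c6.png',im)
P=np.array([.5542,-.0736,.07])
for q in ((.5542,-.0736,.07),(.5542,-.0736,.094),(.5542,-.0736,.045)): print(w2px(s,q),w2px(t,q))
E
```

```text
t 14.9 pos [ 0.5571 -0.0716  0.0699] F [ 0.6 -0.6 -0.3] op 0.0317 gf 12.0
[[0.001, 1.0, 0.003], [1.0, -0.001, -0.001], [-0.001, 0.003, -1.0]]
shift [-0.002  -0.003   0.0159] turn 0.52 | rows 0.4
psi 1.5701
[305.46494079 255.18683971] [353.29089441 247.99507263]
[304.88515392 249.92216874] [353.81658785 246.25585827]
[306.04668801 260.4627869 ] [352.76386195 249.73878648]
```

View pics/c6.png

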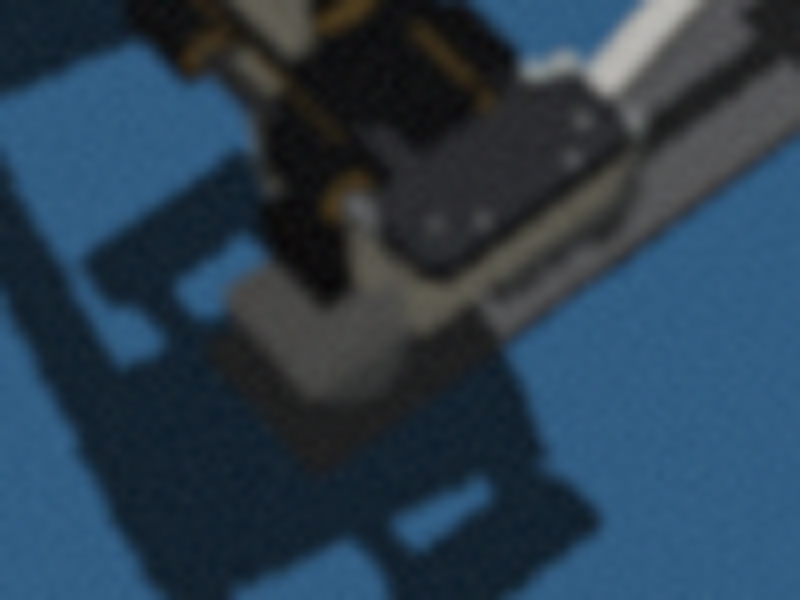

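```bash
python3 - <<'E'
from h import *
s=cam('scene'); S,M=st(); f=lambda q:np.round((w2px(s,q)-[265,225])*8+3.5,0)
p=np.array(S['tool_pos'])
pb=p[2]+.002; print('pad centre bottom z',pb)
for n,dx,dy in(('front',.016,-.022),('left',-.016,-.022),('right',.016,.022)):
  print('pad',n,f([p[0]+dx,p[1]+dy,pb]),f([p[0]+dx,p[1]+dy,pb+.024]))
J=np.array([.5542,-.0736])
for n,dx,dy in(('front',.0225,-.0285),('left',-.0225,-.0285),('right',.0225,.0285)):
  print('saddle',n,f([J[0]+dx,J[1]+dy,.045]))
for n,dx,dy in(('front',.03,-.035),('left',-.03,-.035)): print('plate',n,f([J[0]+dx,J[1]+dy,.008]))
E
```

```text
t 15.05 pos [ 0.5568 -0.0717  0.0695] F [-0.1  0.3 -0.7] op 0.0317 gf 12.0
[[0.001, 1.0, 0.002], [1.0, -0.001, -0.001], [-0.001, 0.002, -1.0]]
pad centre bottom z 0.07145292783354898
pad front [313. 319.] [308. 278.]
pad left [248. 251.] [242. 208.]
pad right [426. 238.] [423. 196.]
saddle front [305. 387.]
saddle left [215. 291.]
saddle right [448. 283.]
plate front [311. 473.]
plate left [195. 347.]
```

```bash
python3 go.py .555 -.0726 .048 1.561
```

```text
t 15.05 pos [ 0.5568 -0.0717  0.0695] F [-0.1  0.3 -0.7] op 0.0317 gf 12.0
[[0.001, 1.0, 0.002], [1.0, -0.001, -0.001], [-0.001, 0.002, -1.0]]
shift [-0.0009 -0.0018  0.0214] turn 0.5 | rows 0.5
psi 1.5698
```

{"fn": "servo_tool", "kwargs": {"plan": "-0.001 -0.002 0 0.5; -0.001 -0.002 0.003 0.5; -0.001 -0.002 0.008 0.5; -0.001 -0.002 0.014 0.5; -0.001 -0.002 0.018 0.5; -0.001 -0.002 0.02 0.5; -0.001 -0.002 0.021 0.5; -0.001 -0.002 0.021 0.5; -0.001 -0.002 0.021 0.5"}}

```text
t: 15.8
tool_pos: [0.5538, -0.0725, 0.0469]
orientation: [-2.232, -2.21, -0.0]
force: [0.8, 0.2, -0.2]
opening: 0.032
gripper_force: 12.0
```

```bash
python3 go.py .555 -.0726 .044 1.561
```

```text
t 15.8 pos [ 0.5538 -0.0725  0.0469] F [ 0.8  0.2 -0.2] op 0.032 gf 12.0
[[0.01, 1.0, 0.0], [1.0, -0.01, 0.0], [0.0, 0.0, -1.0]]
shift [-0.0001  0.0012  0.0029] turn -0.0 | rows 0.1
psi 1.561
```

{"fn": "servo_tool", "kwargs": {"plan": "0 0.001 0.001 0; 0 0.001 0.002 0; 0 0.001 0.003 0; 0 0.001 0.004 0; 0 0.001 0.005 0; 0 0.001 0.006 0; 0 0.001 0.006 0; 0 0.001 0.006 0"}}

```text
t: 16.47
tool_pos: [0.5546, -0.0725, 0.0408]
orientation: [-2.232, -2.21, 0.0]
force: [-0.3, 0.1, 0.3]
opening: 0.0316
gripper_force: 12.0
```

{"fn": "servo_tool", "kwargs": {"plan": "0 0 0.001 0; 0 0 0.002 0; 0 0 0.003 0; 0 0 0.003 0; 0 0 0.003 0"}}

```text
t: 16.88
tool_pos: [0.5546, -0.0725, 0.0378]
orientation: [-2.232, -2.21, 0.0]
force: [0.4, 0.7, -0.8]
opening: 0.0317
gripper_force: 12.0
```

{"fn": "servo_tool", "kwargs": {"plan": "0 0 0.001 0; 0 0 0.0015 0; 0 0 0.002 0; 0 0 0.0025 0; 0 0 0.0025 0"}}

```text
t: 17.3
tool_pos: [0.5547, -0.0725, 0.0358]
orientation: [-2.232, -2.21, 0.0]
force: [-0.7, 0.3, 3.2]
opening: 0.0321
gripper_force: 12.0
```

Contact came exactly at the pocket-floor height, so the pad is in. Release and retreat up.

{"fn": "servo_tool", "kwargs": {"plan": "0 0 -0.001 0; 0 0 -0.001 0; 0 0 -0.001 0; 0 0 -0.001 0; 0 0 -0.001 0; 0 0 -0.001 0", "grip": -1}}

```text
t: 17.8
tool_pos: [0.5546, -0.0725, 0.0363]
orientation: [-2.232, -2.21, 0.0]
force: [-0.1, -0.3, 0.5]
opening: 0.067
gripper_force: 0.0
```

{"fn": "servo_tool", "kwargs": {"plan": "0 0 -0.01 0; 0 0 -0.03 0; 0 0 -0.06 0; 0 0 -0.1 0; 0 0 -0.14 0; 0.03 0 -0.16 0; 0.07 0 -0.16 0; 0.11 0 -0.16 0; 0.15 0 -0.16 0; 0.19 0 -0.16 0; 0.2 0 -0.16 0; 0.2 0 -0.16 0"}}

```text
t: 18.8
tool_pos: [0.5564, 0.1306, 0.1972]
orientation: [-2.228, -2.215, -0.002]
force: [1.0, 0.2, 0.7]
opening: 0.0931
gripper_force: 0.0
```

```bash
cat > m2.py <<'E'
from h import *
t=cam('top'); s=cam('scene')
a=t['image'][225:275,235:375]; b=s['image'][180:290,280:400]
im=np.zeros((600,800,3),np.uint8); im[:285,:800]=cv2.resize(a,(800,285),interpolation=cv2.INTER_CUBIC)
im[290:590,:327]=cv2.resize(b,(327,300),interpolation=cv2.INTER_CUBIC)
im[290:600,340:650]=cv2.resize(s['image'][235:285,285:335],(310,310),interpolation=cv2.INTER_CUBIC)
cv2.imwrite('pics/c7.png',im); st()
E
python3 m2.py
```

```text
t 18.9 pos [0.5567 0.1273 0.1969] F [ 0.1 -0.3  0.4] op 0.0931 gf 0.0
[[0.009, 1.0, 0.0], [1.0, -0.009, -0.001], [-0.001, 0.0, -1.0]]
```

View pics/c7.png

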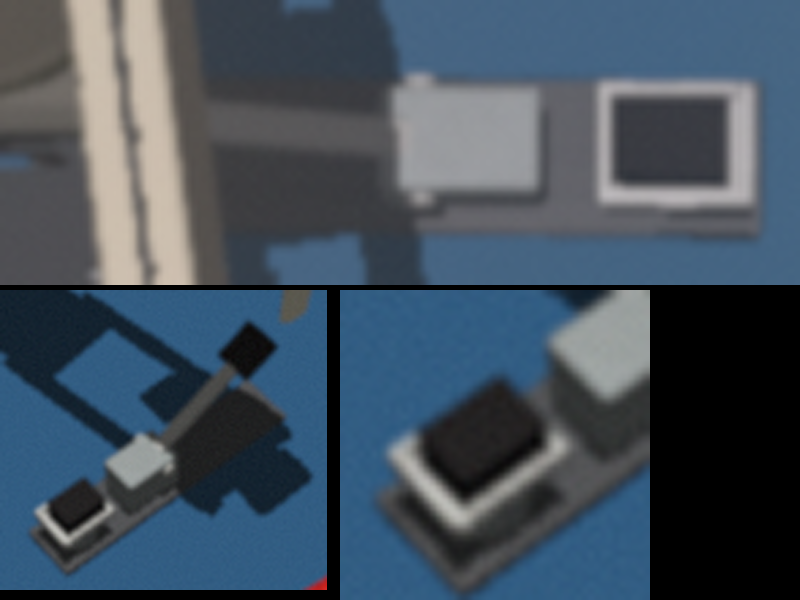

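The picture shows the pad lying flat and square in the saddle pocket (top crop 612–728 × 95–187 within the rim 597–757), and the jack unmoved. Next is gripping the housing.

```bash
python3 go.py .5555 .004 .15 1.561 .5555 .004 .0127 1.561
```

```text
t 18.9 pos [0.5567 0.1273 0.1969] F [ 0.1 -0.3  0.4] op 0.0931 gf 0.0
[[0.009, 1.0, 0.0], [1.0, -0.009, -0.001], [-0.001, 0.0, -1.0]]
shift [-1.233e-01 -1.000e-04  4.690e-02] turn 0.07 | rows 3.2
shift [-0.1232 -0.0002  0.1842] turn 0.07 | rows 5.3
psi 1.5622
```

{"fn": "servo_tool", "kwargs": {"plan": "-0.04 0 0 0; -0.08 0 0 0; -0.115 0 0.02 0; -0.123 0 0.05 0; -0.123 0 0.09 0; -0.123 0 0.12 0; -0.123 0 0.145 0; -0.123 0 0.165 0; -0.123 0 0.178 0; -0.123 0 0.184 0; -0.123 0 0.184 0; -0.123 0 0.184 0"}}

```text
t: 19.9
tool_pos: [0.5562, 0.0038, 0.0134]
orientation: [2.232, 2.209, 0.001]
force: [-0.5, 0.0, 1.0]
opening: 0.0929
gripper_force: 0.0
```

{"fn": "servo_tool", "kwargs": {"plan": "0 0 0 0; 0 0 0 0; 0 0 0 0; 0 0 0 0; 0 0 0 0; 0 0 0 0; 0 0 0 0; 0 0 0 0; 0 0 0 0; 0 0 0 0; 0 0 0 0; 0 0 0 0", "grip": 1, "grip_force": 45}}

```text
t: 20.9
tool_pos: [0.5553, 0.0045, 0.0123]
orientation: [-2.232, -2.21, 0.0]
force: [-1.0, 0.0, 1.8]
opening: 0.0397
gripper_force: 45.0
```

```bash
python3 go.py .5555 .004 .0127 1.561
```

```text
t 20.9 pos [0.5553 0.0045 0.0123] F [-1.   0.   1.8] op 0.0397 gf 45.0
[[0.01, 1.0, -0.0], [1.0, -0.01, 0.0], [0.0, -0.0, -1.0]]
shift [-0.0005  0.0002 -0.0004] turn -0.0 | rows 0.0
psi 1.5609
```

```bash
python3 - <<'E'
from h import *
for n,(u,v),r in(('top',(451,272),13),('scene',(226,284),13)):
    c=cam(n); im=cv2.imread(f'pics/{n}0.png').astype(float)
    cr=im[v-r:v+r+1,u-r:u+r+1]; g=cr.mean(2); sat=cr.max(2)-cr.min(2)
    print(n); print(g.astype(int)[::1,::1] if n=='scene' else '')
    med=np.median(g); w=np.clip(g-med-25,0,None)*(sat<40)
    yy,xx=np.mgrid[-r:r+1,-r:r+1]; m=(w>0)&(xx**2+yy**2<121)
    n_,lab,stt,cen=cv2.connectedComponentsWithStats(m.astype(np.uint8)); k=lab[r,r] or max(range(1,n_),key=lambda i:stt[i,4]*(np.hypot(*(cen[i]-r))<5))
    mk=lab==k; hull=cv2.convexHull(np.argwhere(mk)[:,::-1].astype(np.float32)); e=cv2.fitEllipse(hull)
    q=np.array(e[0])+[u-r,v-r]; print(e, q, 'world', [np.round(px2w(c,*q,z),4) for z in(.088,.091)])
E
```

```text
top

((13.176685333251953, 12.647771835327148), (15.894031524658203, 15.967477798461914), 165.86886596679688) [451.17668533 271.64777184] world [array([ 0.5018, -0.2715,  0.088 ]), array([ 0.5015, -0.2709,  0.091 ])]
scene
[[149 192 217 230 212 160 115  92  87  90  90  89  86  85  83  85  86  88
   88  88  91  91  90  92  91  89  92]
 [105 131 182 231 239 212 158 106  88  87  87  84  85  85  83  85  86  85
   87  88  90  90  92  91  89  90  91]
 [109 133 182 233 245 240 197 132  91  87  86  82  85  84  84  83  86  84
   85  84  88  86  90  89  90  91  89]
 [150 192 222 239 245 245 219 151  94  82  81  83  83  83  84  84  84  81
   81  82  83  87  91  89  91  91  90]
 [204 235 241 243 244 242 210 147  91  80  82  84  85  83  83  84  84  82
   84  84  85  86  86  91  91  90  89]
 [236 243 244 244 240 219 167 113  83  82  85  92  97  96  98  91  86  82
   84  83  82  82  86  91  90  89  89]
 [243 243 243 240 221 168 115  83  82  95 110 123 132 131 128 119 107  95
   85  83  82  82  86  88  90  89  88]
 [244 243 241 222 169 115  87  89 109 126 146 158 160 152 150 143 145 126
  101  81  8
[... 1685 characters left out ...]
 59  55  65  85  94  93  83  63  63]
 [157 160 158 159 155 132  98  61  36  24  27  44  63  80  85  82  70  56
   52  63  83  97 101  99  93  79  68]
 [158 150 141 150 157 155 134 104  67  36  22  30  40  60  67  68  55  52
   64  82  98 100 101 102  99  94  78]
 [152 125 106 120 144 157 156 140 110  71  43  26  26  39  46  45  52  66
   87  99 101 103 102 100 101 100  95]
 [127  86  61  74 117 148 162 155 142 121  84  46  27  24  30  38  54  77
   94 101 103  99 101 101 102 101  98]]
((11.974408149719238, 12.250868797302246), (12.754868507385254, 14.774347305297852), 64.92073059082031) [224.97440815 283.2508688 ] world [array([ 0.5016, -0.2691,  0.088 ]), array([ 0.5034, -0.2695,  0.091 ])]
```

```bash
python3 go.py .4744 -.0846 .0273 1.716 .4903 -.1934 .0163 1.716
```

```text
t 21.0 pos [0.5553 0.0045 0.0124] F [-0.6  0.3  0.5] op 0.04 gf 45.0
[[0.01, 1.0, -0.0], [1.0, -0.01, 0.0], [0.0, -0.0, -1.0]]
shift [-0.0899 -0.08   -0.0149] turn -8.88 | rows 2.9
shift [-0.1985 -0.0631 -0.0039] turn -8.88 | rows 5.0
psi 1.5609
```

{"fn": "servo_tool", "kwargs": {"plan": "0 0 -0.004 0; 0 0 -0.009 0; 0 0 -0.014 0; -0.008 -0.007 -0.015 -1; -0.02 -0.018 -0.015 -2; -0.036 -0.032 -0.015 -4; -0.052 -0.046 -0.015 -6; -0.068 -0.06 -0.015 -8; -0.08 -0.071 -0.015 -8.9; -0.087 -0.077 -0.015 -8.9; -0.09 -0.08 -0.015 -8.9; -0.09 -0.08 -0.015 -8.9"}}

```text
t: 22.0
tool_pos: [0.4743, -0.085, 0.0275]
orientation: [-2.056, -2.375, -0.0]
force: [-1.1, -0.2, -9.4]
opening: 0.0396
gripper_force: 45.0
```

{"fn": "servo_tool", "kwargs": {"plan": "0 0 0 0; 0 0 0 0; 0 0 0 0"}}

```text
t: 22.25
tool_pos: [0.4752, -0.0842, 0.0275]
orientation: [2.053, 2.377, 0.001]
force: [-0.1, 0.4, -9.4]
opening: 0.0396
gripper_force: 45.0
```

```bash
python3 go.py .4744 -.0846 .0273 1.716 .4903 -.1934 .0163 1.716;python3 - <<'E'
from h import *
t=cam('top'); s=cam('scene')
a=t['image'][225:300,360:490]; b=s['image'][215:315,200:330]
im=np.zeros((600,800,3),np.uint8)
im[:450,:520]=0
A=cv2.resize(s['image'][190:310,195:345],(750,600),interpolation=cv2.INTER_CUBIC); im[:,:750]=A
cv2.imwrite('pics/c8.png',im); cv2.imwrite('pics/raw_t8.png',t['image'])
E
```

```text
t 22.25 pos [ 0.4752 -0.0842  0.0275] F [-0.1  0.4 -9.4] op 0.0396 gf 45.0
[[-0.146, 0.989, 0.0], [0.989, 0.146, 0.0], [0.0, 0.0, -1.0]]
shift [-0.0003 -0.0008  0.0002] turn 0.05 | rows 0.0
shift [-0.1103 -0.0009  0.0112] turn 0.05 | rows 2.7
psi 1.7169
```

{"fn": "servo_tool", "kwargs": {"plan": "0 0 0.004 0; 0 0 0.009 0; 0 0 0.011 0; -0.008 0 0.011 0; -0.02 0 0.011 0; -0.035 -0.001 0.011 0; -0.05 -0.001 0.011 0; -0.065 -0.001 0.011 0; -0.08 -0.001 0.011 0; -0.09 -0.001 0.011 0; -0.098 -0.001 0.011 0; -0.1 -0.001 0.011 0"}}

```text
t: 23.35
tool_pos: [0.4883, -0.1856, 0.0166]
orientation: [2.055, 2.375, -0.0]
force: [-0.5, -0.7, -9.2]
opening: 0.0396
gripper_force: 45.0
```

{"fn": "servo_tool", "kwargs": {"plan": "-0.004 0 0 0; -0.007 0 0 0; -0.01 0 0 0; -0.01 0 0 0; -0.01 0 0 0"}}

```text
t: 23.77
tool_pos: [0.4896, -0.1935, 0.0164]
orientation: [-2.054, -2.377, -0.0]
force: [-1.0, -0.4, -7.7]
opening: 0.0399
gripper_force: 45.0
```

```bash
python3 go.py .4903 -.1934 .0163 1.716;python3 - <<'E'
from h import *
t=cam('top'); s=cam('scene')
im=np.zeros((600,800,3),np.uint8)
im[:300,:800]=cv2.resize(t['image'][235:310,300:500],(800,300),interpolation=cv2.INTER_CUBIC)
im[300:600,:400]=cv2.resize(s['image'][210:330,180:340],(400,300),interpolation=cv2.INTER_CUBIC)
im[300:600,400:800]=cv2.resize(s['image'][250:310,200:280],(400,300),interpolation=cv2.INTER_CUBIC)
cv2.imwrite('pics/c9.png',im)
E
```

```text
t 23.77 pos [ 0.4896 -0.1935  0.0164] F [-1.  -0.4 -7.7] op 0.0399 gf 45.0
[[-0.145, 0.989, 0.0], [0.989, 0.145, 0.0], [0.0, 0.0, -1.0]]
shift [-0.      0.0007  0.0001] turn 0.03 | rows 0.0
psi 1.7165
```

View pics/c9.png

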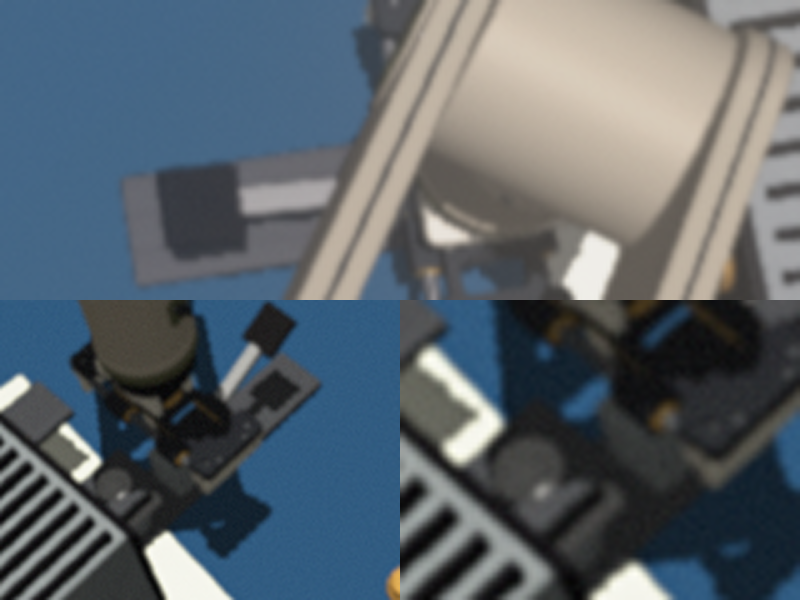

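The jack is under the ringed bracket with nothing displaced; its rear plate corners sit at top-image (330.4,279.4) and (333.6,306.1). A check by its rear edge.

```bash
python3 - <<'E'
from h import *
c=cam('top'); f=lambda x,y:((x+.5)/4-.5+300,(y+.5)/4-.5+235)
A=px2w(c,*f(122,178),.012);B=px2w(c,*f(135,285),.012); m=(A+B)/2
print(A,B,np.linalg.norm(A-B)); ax=np.array([.145,-.989]); print('saddle',m[:2]+.245*ax, 'from edge dir', np.degrees(np.arctan2(*(A-B)[[1,0]])))
E
```

```text
[ 0.49508421 -0.02537666  0.012     ] [ 0.43749192 -0.03199007  0.012     ] 0.05797076001365279
saddle [ 0.50181307 -0.27098837] from edge dir 6.550671637411373
```

{"fn": "servo_tool", "kwargs": {"plan": "0 0.0005 0.001 0; 0 0.0005 0.002 0; 0 0.0005 0.003 0; 0 0.0005 0.004 0; 0 0.0005 0.004 0; 0 0.0005 0.004 0"}}

```text
t: 24.42
tool_pos: [0.49, -0.1936, 0.0124]
orientation: [-2.054, -2.377, -0.0]
force: [0.8, 1.4, -8.3]
opening: 0.0398
gripper_force: 45.0
```

{"fn": "servo_tool", "kwargs": {"plan": "0 0 0.0005 0; 0 0 0.001 0; 0 0 0.001 0; 0 0 0.001 0"}}

```text
t: 24.75
tool_pos: [0.4901, -0.1937, 0.0123]
orientation: [-2.054, -2.377, 0.0]
force: [-4.8, 2.3, 2.3]
opening: 0.04
gripper_force: 45.0
```

Resting on the bench. Release and retreat up.

{"fn": "servo_tool", "kwargs": {"plan": "0 0 0 0; 0 0 0 0; 0 0 0 0; 0 0 0 0; 0 0 0 0; 0 0 0 0; 0 0 0 0; 0 0 0 0; 0 0 0 0", "grip": -1}}

```text
t: 25.5
tool_pos: [0.49, -0.1936, 0.0114]
orientation: [-2.054, -2.377, 0.0]
force: [0.4, -0.1, 0.5]
opening: 0.0914
gripper_force: 0.0
```

{"fn": "servo_tool", "kwargs": {"plan": "0 0 -0.01 0; 0 0 -0.03 0; 0 0 -0.06 0; 0 0 -0.1 0; 0 0 -0.14 0; 0 0 -0.17 0; 0.02 0 -0.18 0; 0.06 0 -0.18 0; 0.1 0 -0.18 0; 0.13 0 -0.18 0; 0.13 0 -0.18 0; 0.13 0 -0.18 0", "grip": 1, "grip_force": 20}}

```text
t: 26.5
tool_pos: [0.4712, -0.0637, 0.1924]
orientation: [2.05, 2.379, 0.001]
force: [0.1, -0.4, -0.2]
opening: 0.0176
gripper_force: 0.0
```

```bash
python3 - <<'E'
from h import *
S,M=st(); tx=M[:2,0]; 
# jack origin = tool at release -3mm fwd => saddle - .08*axis
J=np.array([.502,-.2702])+.08*np.array([-.1447,.9895]); print('origin',J)
for th in(0,.1,.2,.3,.4,.5,.53):
    a=.5-th; r=.130; up=.005
    # top of paddle centre: hinge(-15,48)+130 along handle + normal offset to hit z 115..53
    x=-.015-r*np.cos(a)+.005*np.sin(a); z=.048+r*np.sin(a)+.005*np.cos(a)
    w=J-x*np.array([-.1447,.9895])*-1 if 0 else J+(-x)*np.array([-.1447,.9895])
    print(th,'contact',np.round(w,4),round(z,4),'tool z stated',round(z-.0123,4),'shift',np.round(M.T@(np.array([*w,z-.0123])-S['tool_pos']),4))
t=cam('top'); cv2.imwrite('pics/raw_t10.png',t['image'])
E
```

```text
t 26.5 pos [ 0.4712 -0.0637  0.1924] F [ 0.1 -0.4 -0.2] op 0.0176 gf 0.0
[[-0.148, 0.989, 0.001], [0.989, 0.148, -0.0], [-0.001, 0.001, -1.0]]
origin [ 0.490424 -0.19104 ]
0 contact [ 0.4721 -0.0657] 0.1147 tool z stated 0.1024 shift [-0.002   0.0005  0.09  ]
0.1 contact [ 0.4712 -0.0596] 0.1032 tool z stated 0.0909 shift [0.0041 0.0005 0.1015]
0.2 contact [ 0.4705 -0.0548] 0.0912 tool z stated 0.0789 shift [0.009  0.0005 0.1135]
0.3 contact [ 0.47   -0.0511] 0.0787 tool z stated 0.0664 shift [0.0127 0.0005 0.1259]
0.4 contact [ 0.4696 -0.0487] 0.066 tool z stated 0.0537 shift [0.0152 0.0005 0.1387]
0.5 contact [ 0.4694 -0.0476] 0.053 tool z stated 0.0407 shift [0.0163 0.0005 0.1517]
0.53 contact [ 0.4694 -0.0475] 0.0491 tool z stated 0.0368 shift [0.0164 0.0005 0.1556]
```

{"fn": "servo_tool", "kwargs": {"plan": "-0.002 0 0.03 0; -0.002 0 0.06 0; -0.002 0 0.078 0; -0.002 0 0.084 0; -0.002 0 0.088 0; 0 0 0.093 0; 0.002 0 0.097 0; 0.004 0 0.1015 0; 0.0065 0 0.1075 0; 0.009 0 0.1135 0; 0.009 0 0.1135 0; 0.009 0 0.1135 0"}}

```text
t: 27.55
tool_pos: [0.4711, -0.0567, 0.0789]
orientation: [2.052, 2.375, 0.001]
force: [-0.5, -5.3, 9.4]
opening: 0.0003
gripper_force: 5.1
```

```bash
python3 go.py .47 -.0511 .0664 1.7165 .4696 -.0487 .0537 1.7165 .4694 -.0476 .0407 1.7165
```

```text
t 27.55 pos [ 0.4711 -0.0567  0.0789] F [-0.5 -5.3  9.4] op 0.0003 gf 5.1
[[-0.145, 0.989, 0.003], [0.989, 0.145, -0.002], [-0.002, 0.002, -1.0]]
shift [ 0.0057 -0.0003  0.0125] turn 0.01 | rows 0.3
shift [ 0.0081 -0.0004  0.0252] turn 0.01 | rows 0.6
shift [ 0.0093 -0.0005  0.0382] turn 0.01 | rows 0.9
psi 1.7167
```

{"fn": "servo_tool", "kwargs": {"plan": "0 0 0.003 0; 0.001 0 0.007 0; 0.002 0 0.0105 0; 0.003 0 0.014 0; 0.0035 0 0.0175 0; 0.004 0 0.0175 0"}}

```text
t: 28.05
tool_pos: [0.4705, -0.0521, 0.0614]
orientation: [2.052, 2.376, 0.002]
force: [-1.6, -4.2, 11.8]
opening: 0.0003
gripper_force: 6.2
```

```bash
python3 go.py .4696 -.0487 .0537 1.7165 .4694 -.0476 .0407 1.7165; python3 - <<'E'
from fit import *
c=cam('top')
# jack shift check: compare rear plate region with picture before press
a=cv2.imread('pics/raw_t10.png'); b=c['image']
A=cv2.cvtColor(a,cv2.COLOR_BGR2GRAY).astype(np.float32); B=cv2.cvtColor(b,cv2.COLOR_BGR2GRAY).astype(np.float32)
for n,(u0,u1,v0,v1) in dict(fins=(540,625,200,370)).items():
    print(n,cv2.phaseCorrelate(A[v0:v1,u0:u1],B[v0:v1,u0:u1]))
cv2.imwrite('pics/raw_t11.png',b); 
E
```

```text
t 28.05 pos [ 0.4705 -0.0521  0.0614] F [-1.6 -4.2 11.8] op 0.0003 gf 6.2
[[-0.145, 0.989, 0.002], [0.989, 0.145, -0.001], [-0.001, 0.002, -1.0]]
shift [ 0.0034 -0.0004  0.0077] turn 0.02 | rows 0.2
shift [ 0.0046 -0.0004  0.0207] turn 0.02 | rows 0.5
psi 1.7168
fins ((0.2739098590452258, -0.10772441805274013), 0.9135297181871203)
```

{"fn": "servo_tool", "kwargs": {"plan": "0 0 0.003 0; 0 0 0.006 0; 0.0005 0 0.009 0; 0.001 0 0.012 0; 0.001 0 0.015 0; 0.001 0 0.018 0; 0.001 0 0.018 0; 0.001 0 0.018 0"}}

```text
t: 28.77
tool_pos: [0.4701, -0.05, 0.0436]
orientation: [2.053, 2.377, 0.003]
force: [-3.7, 3.6, 13.7]
opening: 0.0005
gripper_force: 6.6
```

{"fn": "servo_tool", "kwargs": {"plan": "0 0 0.001 0; 0 0 0.002 0; 0 0 0.003 0; 0 0 0.003 0; 0 0 0.003 0"}}

```text
t: 29.18
tool_pos: [0.4701, -0.0498, 0.0407]
orientation: [2.053, 2.377, 0.004]
force: [-4.0, 4.2, 13.5]
opening: 0.0001
gripper_force: 7.0
```

{"fn": "servo_tool", "kwargs": {"plan": "0 0 0.001 0; 0 0 0.0015 0; 0 0 0.0015 0; 0 0 0.0015 0; 0 0 0.0015 0"}}

```text
t: 29.6
tool_pos: [0.4702, -0.0498, 0.04]
orientation: [2.053, 2.377, 0.004]
force: [-9.2, 4.6, 22.8]
opening: 0.0007
gripper_force: 11.0
```

```bash
python3 - <<'E'
from h import *
S,M=st(); t=cam('top'); s=cam('scene'); a=cv2.imread('pics/raw_t10.png'); b=t['image']
g=lambda i:cv2.cvtColor(i,cv2.COLOR_BGR2GRAY).astype(np.float32)
print('fins top',cv2.phaseCorrelate(g(a)[200:370,540:625],g(b)[200:370,540:625]))
a=cv2.imread('pics/scene0.png'); b=s['image']
for n,(u0,u1,v0,v1) in dict(finsnear=(160,240,280,380),finsfar=(80,150,250,330),ring=(214,238,272,296)).items():
    print(n,cv2.phaseCorrelate(g(a)[v0:v1,u0:u1],g(b)[v0:v1,u0:u1]))
for z in (.089,.104): print(w2px(s,[.502,-.270,z]))
cv2.imwrite('pics/raw_s12.png',b); st()
E
```

```text
t 29.6 pos [ 0.4702 -0.0498  0.04  ] F [-9.2  4.6 22.8] op 0.0007 gf 11.0
[[-0.146, 0.989, 0.002], [0.989, 0.146, 0.002], [0.001, 0.002, -1.0]]
fins top ((0.0039080323325961785, -0.1056624230124612), 0.7522001307687641)
finsnear ((-1.268049172549837, -0.05592201510297201), 0.4916645233631134)
finsfar ((-0.4390925692498584, 0.23867515602241696), 0.4022426038980484)
ring ((-2.775387786565494, 0.15422183185740046), 0.18980871265133223)
[224.66697312 283.37328185]
[223.26113692 280.2735703 ]
t 29.7 pos [ 0.4702 -0.0499  0.04  ] F [-8.7  5.7 21.6] op 0.0004 gf 11.0
[[-0.146, 0.989, 0.002], [0.989, 0.146, 0.002], [0.001, 0.002, -1.0]]
```

```bash
python3 - <<'E'
from h import *
g=lambda n:cv2.cvtColor(cv2.imread(n),cv2.COLOR_BGR2GRAY)
a,b=g('pics/scene0.png'),g('pics/raw_s12.png')
np.set_printoptions(linewidth=200)
print(b[268:302,206:246:1])
for n,(u0,u1,v0,v1) in dict(edge=(205,245,300,345),fins=(140,200,240,300),botcorner=(150,190,375,400)).items():
    T=a[v0:v1,u0:u1]; Sx=b[v0-10:v1+10,u0-10:u1+10]; r=cv2.matchTemplate(Sx,T,cv2.TM_CCOEFF_NORMED); _,m,_,l=cv2.minMaxLoc(r); print(n,round(m,3),l[0]-10,l[1]-10)
E
```

```text
[[101 134 187 ... 127 146 153]
 [103 109 129 ... 149 155 159]
 [101 100 102 ... 157 159 158]
 ...
 [143 114  79 ...  32  32  41]
 [104  69  38 ...  29  34  36]
 [ 67  36  21 ...  33  43  58]]
edge 0.804 -2 -1
fins 0.872 -4 0
botcorner 0.977 -1 2
```

```bash
python3 - <<'E'
from h import *
g=lambda n:cv2.cvtColor(cv2.imread(n),cv2.COLOR_BGR2GRAY)
for A,B,c in(('scene0','raw_s12',(225,283)),('top0','raw_t11',(451,272))):
    a,b=[cv2.resize(g(f'pics/{n}.png'),None,fx=4,fy=4,interpolation=cv2.INTER_CUBIC) for n in(A,B)]
    u,v=[4*k for k in c]; T=a[v-40:v+40,u-40:u+40]; S=b[v-72:v+72,u-72:u+72]
    _,m,_,l=cv2.minMaxLoc(cv2.matchTemplate(S,T,cv2.TM_CCOEFF_NORMED)); print(A,round(m,3),(l[0]-32)/4,(l[1]-32)/4)
c=cam('top'); print(w2px(c,[.502,-.27,.089]),w2px(c,[.502,-.27,.105]))
E
```

```text
scene0 0.91 -2.0 -3.0
top0 0.989 1.25 -0.5
[450.52389215 271.49060587] [452.14116409 270.61593771]
```

{"fn": "servo_tool", "kwargs": {"plan": "0 0 -0.0003 0; 0 0 -0.0005 0; 0 0 -0.0005 0; 0 0 -0.0005 0; 0 0 -0.0005 0; 0 0 -0.0005 0"}}

```text
t: 30.25
tool_pos: [0.4701, -0.0499, 0.0402]
orientation: [2.053, 2.377, 0.004]
force: [-7.3, 5.1, 18.0]
opening: 0.0006
gripper_force: 9.5
```

The ring moved (-2,-3) px in the scene view, which matches a lift of about 15 mm. The handle is at its stop and steady, so I hand in.

```bash
python3 -c "
from plant import robot; print(robot.close_job())"
```

```text
the job is handed in; nothing more can be done
None
```

I handed the job in at about 30 s, with the pad seated in the saddle pocket, the jack under the ringed bracket and the fingers holding the handle down at its stop with about 18 N. The camera shows the lift point up by about 15 mm. No verdict came back, so I can't confirm it passed.

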